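# Tuck a flashing under a lapped shingle and hold it down

### The job

Take the scraper block and use it to push the three wood chips off the roof board onto the bench, then set the block down on the bench clear of the board. Take the aluminium flashing by its upstand, lay it square on the board and slide its flat edge in under the middle of the lapped shingle until the red line lies at the shingle's edge, without lifting the shingle or disturbing the collet nut and the tape roll. Finish holding the flashing by its upstand, pressing it firmly down flat on the board; do not let go.

Things in the scene. Friction and masses are not known exactly. Their poses are not given: they have to be found in the camera images.
- roof_board: Plywood roof board screwed to the bench, 195 (x) x 220 (y) x 30 mm. Origin: centre of its underside; x points from its open near part to the shingle, y left, z up. Open flat area x -97 to 0, y -110 to 110 mm, top at z = 30 mm; from x = 0 the shingle covers it. Under the shingle: a 9 mm batten from x = 67 mm on, and 9 mm spacers at |y| 101 to 109 mm.
- slot_mouth (a point): Point on the board's top surface right below the middle of the shingle's near edge; axes as the board's. The slot under the shingle opens here: 9 mm high (the shingle's underside is 9 mm above the board), 202 mm wide, 67 mm deep. The shingle is 7 mm thick: its top is 16 mm above the board's.
- shingle (a joint): Lift angle of the brown wooden shingle (92 x 218 x 7 mm, three tabs, 0.12 kg) about its hinge at its far edge, 85 mm from the near edge; 0 = lying down, positive = lifted. It falls back by its weight.
- flashing: Loose L-shaped aluminium flashing, 110 mm long (y), 0.09 kg, flat on the bench at the start. Origin: underside, below the middle of the upstand. Flange 4 mm thick, x -4 to 81 mm; upstand 8 mm thick (x -4 to 4 mm) along the whole length, rising to z = 38 mm. A red line crosses the flange's top at x = 46 mm, 35 mm behind the edge to be tucked.
- flashing_edge (a point): Middle of the flashing's flat edge that goes under the shingle, on its underside: 81 mm along x from the flashing's origin; axes as the flashing's.
- flashing_grip (a point): Point in the middle of the flashing's upstand, 28 mm above its underside: where to grip, fingers closing along the flashing's x.
- scraper_block: Loose light hardwood block, 45 (x) x 90 (y) x 32 (z) mm, 0.09 kg, lying flat on the bench. Origin: centre of its underside. Grip across x.
- chip_0: Loose wood chip 26 x 16 x 8 mm, 12 g, lying on the open part of the board; origin: centre of its underside.
- chip_1: Loose wood chip 24 x 16 x 8 mm, 12 g, lying on the open part of the board; origin: centre of its underside.
- chip_2: Loose wood chip 22 x 16 x 8 mm, 12 g, lying on the open part of the board; origin: centre of its underside.
- collet_nut: Grey metal collet nut with black notches, 43 x 46 x 20 mm, left of the flashing; leave alone. Origin: centre of its underside.
- tape_roll: Tan roll of tape, 105 mm across, 25 mm high, right of the board; leave alone. Origin: centre of its underside.

How it is judged:
On the way, in this order (a step that is already met when the one before it is completed fails the run):
1. the scraper block is held low over the roof board while at least one chip is still on it (contact force between the fingers and scraper_block above 1 N and z of scraper_block in the frame of roof_board between 0.02 and 0.045 m and horizontal distance between scraper_block and roof_board below 0.2 m and not (height (world z) of chip_0 between -0.05 and 0.022 m and height (world z) of chip_1 between -0.05 and 0.022 m and height (world z) of chip_2 between -0.05 and 0.022 m)), for 0.1 s.
2. all three chips are off the board while the block is still held (height (world z) of chip_0 between -0.05 and 0.022 m and height (world z) of chip_1 between -0.05 and 0.022 m and height (world z) of chip_2 between -0.05 and 0.022 m and contact force between the fingers and scraper_block above 1 N), for 0.1 s.
3. the gripped flashing is tucked under the shingle to the red line, the shingle not lifted (x of flashing_edge in the frame of slot_mouth between 0.025 and 0.045 m and y of flashing_edge in the frame of slot_mouth between -0.035 and 0.035 m and angle between the x axis of flashing and the x axis of roof_board, either way round below 0.15 rad and contact force between the fingers and flashing above 1 N and value of joint shingle below 0.03 rad and z of flashing_edge in the frame of slot_mouth below 0.007 m), for 0.2 s.
At the end, for the whole second after the job is handed in: Flashing gripped, edge 25-45 mm under the shingle, within 35 mm of its middle, square within 0.15 rad, flat within 0.04 rad and 4 mm, pressed on the board with over 4 N; shingle lifted under 0.03 rad; chips off the board, below z = 22 mm; block let go, at rest on the bench (x of flashing_edge in the frame of slot_mouth between 0.025 and 0.045 m and y of flashing_edge in the frame of slot_mouth between -0.035 and 0.035 m and angle between the x axis of flashing and the x axis of roof_board, either way round below 0.15 rad and contact force between the fingers and flashing above 1 N and value of joint shingle below 0.03 rad and angle between flashing's own z axis and vertical below 0.04 rad and z of flashing_edge in the frame of slot_mouth below 0.004 m and contact force between flashing and roof_board above 4 N and linear speed of each of flashing, scraper_block below 0.02 m/s and height (world z) of scraper_block between -0.05 and 0.026 m and contact force between each of the arm, the fingers and scraper_block below 0.1 N and height (world z) of chip_0 between -0.05 and 0.022 m and height (world z) of chip_1 between -0.05 and 0.022 m and height (world z) of chip_2 between -0.05 and 0.022 m); the arm keeps its last pose, push and grip.
It fails at once if the shingle is lifted more than 0.07 rad (value of joint shingle above 0.07 rad).
It fails at once if the collet nut is moved more than 30 mm (distance of collet_nut from where it was at the start of the episode above 0.03 m).
It fails at once if the tape roll is moved more than 30 mm (distance of tape_roll from where it was at the start of the episode above 0.03 m).
It also fails if it takes over 61 s, if anything falls off the work surface, if the arm or the gripper's body presses on something with over 40 N, if the wrist force passes 120 N, or if a joint passes its speed limit or range.

### The arm

A 6-joint arm with a two-finger parallel gripper is mounted at the origin on a cart in front of the work surface, level with it; the furniture and walls round the work are solid. World frame = base frame: x ahead of the robot, y to its left, z up, the work surface at z = 0. Lengths are in m, angles in rad, forces in N, time in s.
With the tool pointing down it reaches from about 0.4 to 0.825 m from the base axis. Payload 7 kg.
Tool frame: the origin (TCP) lies at the very end of the fingers, on their centre line; the grasp point (between the pads) lies 19 mm behind it; z points along the fingers, y is the line along which they close (so a half turn about z gives the same grasp; the last joint's range is limited). The gripper opens to 88 mm and grips with 3 to 60 N. Pads are 19 mm wide; open, the fingers measure 130 mm over their backs; the gripper's body (78 mm by 193 mm) begins 47 mm behind the grasp point.
Start: joints at [1.439, 0.359, 0.012, 0, -1.224, -0.288], TCP at [0.275, 0.616, 0.227] pointing down, gripper open.
Joint ranges: [-3.07, 3.07], [-1.43, 2.12], [-1.02, 1.25], [-3.03, 1.67], [-3.05, -0], [-3.03, 3.03]. Speed limits (rad/s): [2.39, 2.39, 3.01, 3.14, 3.14, 3.14].

### API

Orientations are given as a rotation vector (axis times angle).
In Python, from cell import robot gives the robot as it stands.
- The arm moves only by the shell command python3 nudge.py 'ROWS'. ROWS is a JSON object whose key "ticks" holds a list of rows, 1 to 10 of them, each of 7 numbers: dx, dy, dz in m, then a rotation vector rx, ry, rz in rad, then the finger opening in m; each row shifts and turns the commanded pose from where the row before left it, along the tool's axes as they then stand; what a row does not reach is not made up. A row lasts 1/10 s, in which the tool goes at most 0.05 m and 0.15 rad, less where a joint would pass 70% of its speed; a pose out of reach is approached as far as the arm can. The fingers move at their own pace and stop on an object; the grip force is fixed at half the most. Time passes only in rows, so rows that do not move let the fingers close. It prints the time, the measured TCP pose, the force, the opening and the grip force at its end. Input that does not fit is refused with a message, and nothing moves.
- robot.sense(): the state, without advancing time (a new reading comes with each control period).
- robot.snapshot(name): name is "side" or "top"; returns (picture, depth): 400x640x3 uint8, red, green, blue; 400x640 float32, m along the optical axis (not along the pixel's ray), 0 where there is no reading.
- robot.get_calibration(name): a dict with "mtx" (3x3 intrinsics, pixels), "distortion" ([k1, k2, p1, p2, k3] as OpenCV has them; the pictures are not rectified), "eye" and "orientation" of the camera in the world. Camera axes: x right, y up, looking along -z (the intrinsics and any distortion apply to the point x, -y, -z); pixel columns grow to the right and rows downward; lengths in m; the calibration is good to about 2 mm. A picture is of the moment at which its call begins. get_calibration takes no time and is no camera call.
- robot.finish_job(): hands the job in; it is judged then, once.
The state is a dict: "clock": time; "joint_pos": joint angles; "joint_velocities": joint speeds; "tau": joint torques, N m; "tcp_pos": TCP position; "tool_rot": TCP orientation; "contact_force": force on the tool from outside, world axes, zero at the start; "wrist_torque": the same for the moment, N m; "grip_width": finger opening in m; "gripper_force": force on a finger pad.
Only numpy, scipy, OpenCV 4.12 (cv2) and the standard library are available. Lean on these libraries where they do the work, as an engineer would, in place of code of your own. Each camera call takes 0.05 s, during which the arm holds its last target. There are 200 camera calls.

## Working session

There is one attempt and no reset: what is moved stays moved. The work goes in short steps, Python scripts to look and compute and a shell command to move; the robot and the scene stay as the last step left them, time stands still between calls to the robot, and variables do not carry over. Pictures are saved under pics/ and viewed, at most 10 in all, crops included, and the job is handed in when it is done.

```bash
ls; mkdir -p pics
cat > h.py <<'E'
import numpy as np, cv2
from scipy.spatial.transform import Rotation as R
from cell import robot
def rot(o):
    o=np.array(o,float)
    if o.shape==(3,3): return o
    return (R.from_rotvec(o) if o.size==3 else R.from_quat(o)).as_matrix()
def cloud(name):
    p,d=robot.snapshot(name); c=robot.get_calibration(name)
    K=np.array(c['mtx'],float); D=np.array(c['distortion'],float)
    v,u=np.mgrid[0:400,0:640]
    n=cv2.undistortPoints(np.stack([u,v],-1).reshape(-1,1,2).astype(np.float64),K,D).reshape(400,640,2)
    P=np.stack([n[...,0]*d,-n[...,1]*d,-d],-1)@rot(c['orientation']).T+np.array(c['eye'])
    P[d==0]=np.nan
    return p,d,P
def save(p,n): cv2.imwrite('pics/'+n,p[...,::-1])
E
python3 - <<'E'
from h import *
for n in('side','top'):
    c=robot.get_calibration(n);print(n,c)
    p,d,P=cloud(n);save(p,n+'0.png');np.savez(n+'0.npz',p=p,P=P)
print(robot.sense())
E
```

```text
cell.py
nudge.py
pics
side {'mtx': array([[411.30689653,   0.        , 312.45118585],
       [  0.        , 411.30689653, 197.29954774],
       [  0.        ,   0.        ,   1.        ]]), 'distortion': array([-0.0094355,  0.       ,  0.       ,  0.       ,  0.       ]), 'eye': array([ 0.29430754, -0.69217561,  0.66095302]), 'orientation': array([ 0.78500474, -0.17907621, -0.41252689])}
top {'mtx': array([[485.47994489,   0.        , 323.73159562],
       [  0.        , 485.47994489, 205.8541116 ],
       [  0.        ,   0.        ,   1.        ]]), 'distortion': array([-0.14406845,  0.        ,  0.        ,  0.        ,  0.        ]), 'eye': array([ 0.47092678, -0.08057685,  1.29432615]), 'orientation': array([ 0.04803312, -0.0714323 , -1.56135762])}
{'clock': 0.1, 'joint_pos': array([ 1.43912389e+00,  3.59310514e-01,  1.12057366e-02, -2.93139347e-04,
       -1.22412212e+00, -2.88076581e-01]), 'joint_velocities': array([-0.00163142,  0.0001527 ,  0.00246693,  0.00183146,  0.00037868,
        0.00109645]), 'tau': array([-3.21370593e-03, -5.84165490e+01,  2.93751132e+01,  7.01560736e+00,
        1.01859873e-02, -5.71450028e-05]), 'tcp_pos': array([0.27495277, 0.61600678, 0.22574628]), 'tool_rot': array([ 3.07120828e+00, -6.54362129e-01, -2.55964112e-04]), 'contact_force': array([-0.15277978,  0.0570281 ,  0.48484816]), 'wrist_torque': array([-0.05175586, -0.02872434,  0.07458225]), 'gripper_force': 0.0, 'grip_width': 0.08744471348408063}
```

View pics/top0.png

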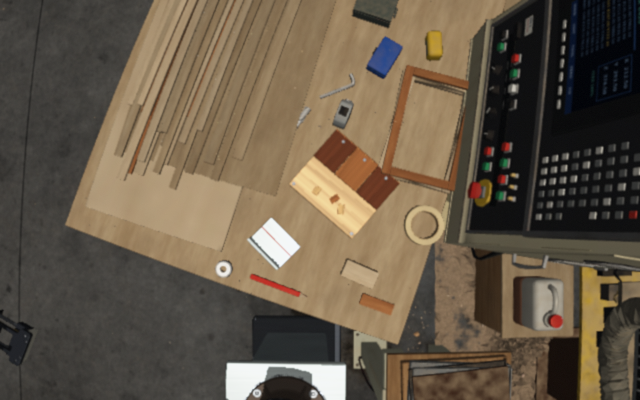

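View pics/side0.png

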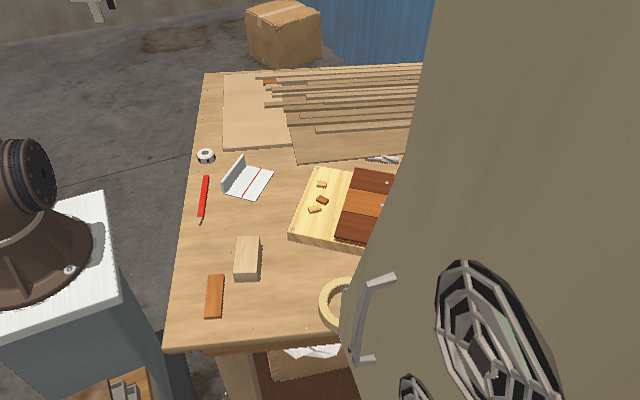

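The top view shows the block at (360,272), the flashing at (273,243), the board near (345,200) with chips at (317,190), (334,198) and (340,210), the nut at (223,268) and the tape at (425,224). The side view shows the same things, with the flashing's upstand on the robot's side.

Run:
```python
from h import *
z=np.load('top0.npz');p,P=z['p'],z['P']
s=np.load('side0.npz');Ps=s['P']
for n,(u,v) in dict(block=(360,272),fl=(280,240),board=(310,198),chip0=(317,190),chip1=(334,198),chip2=(341,210),sh=(355,165),nut=(218,268),tape=(408,224),bench=(300,260)).items(): print(n,P[v,u].round(4))
for n,(u,v) in dict(block=(247,244),bench=(270,230),up=(238,170),board=(320,220),sh=(360,200)).items(): print('side',n,Ps[v,u].round(4))
# fits: points by region & height
def rect(name,Q,mask):
    xy=Q[mask][:,:2].astype(np.float32); r=cv2.minAreaRect(xy*1000)
    print(name,len(xy),np.round(r[0],1),np.round(r[1],1),round(r[2],2),'z',np.nanmedian(Q[mask][:,2]).round(4)); 
def reg(c,rad): return lambda Q: np.hypot(Q[...,0]-c[0],Q[...,1]-c[1])<rad
for nm,Q in(('top',P),('side',Ps)):
    b=P[272,360];rect('block '+nm,Q,reg(b,.07)(Q)&(Q[...,2]>.022)&(Q[...,2]<.045))
    b=P[243,273];rect('upst '+nm,Q,reg(b,.09)(Q)&(Q[...,2]>.02)&(Q[...,2]<.06))
    b=P[268,223];rect('nut '+nm,Q,reg(b,.05)(Q)&(Q[...,2]>.01)&(Q[...,2]<.06))
    b=P[195,340];rect('board+sh '+nm,Q,reg(b,.16)(Q)&(Q[...,2]>.022)&(Q[...,2]<.06))
    rect('shingle '+nm,Q,reg(b,.16)(Q)&(Q[...,2]>.041)&(Q[...,2]<.06))
c=p[130:300,200:450];save(cv2.resize(c,None,fx=3.2,fy=3.2,interpolation=cv2.INTER_CUBIC),'topcrop.png')
```

```text
block [ 0.3961 -0.1945  0.0316]
fl [0.4776 0.0161 0.0008]
board [ 0.5876 -0.063   0.0315]
chip0 [ 0.6085 -0.0811  0.034 ]
chip1 [ 0.5876 -0.1255  0.0378]
chip2 [ 0.5567 -0.144   0.0355]
sh [ 0.6737 -0.1794  0.0456]
nut [0.402  0.1778 0.0155]
tape [ 0.5218 -0.3209  0.0282]
bench [ 0.425  -0.0376 -0.0015]
side block [ 0.3988 -0.1726  0.0314]
side bench [ 4.608e-01 -1.306e-01 -2.000e-04]
side up [0.4552 0.0681 0.0157]
side board [ 0.5573 -0.1743  0.0302]
side sh [ 0.6536 -0.1707  0.0456]
block top 611 [ 391.2 -193.1] [91.1 45.2] 66.65 z 0.0316
upst top 141 [442.   58.5] [106.1   8.5] 44.51 z 0.0357
nut top 194 [411.  171.6] [69.4 43.7] 32.41 z 0.0185
board+sh top 6236 [ 640.6 -161.1] [220.4 225.3] 49.52 z 0.0372
shingle top 2929 [ 651.8 -170.7] [219.3 193.1] 49.92 z 0.0457
block side 948 [ 389.3 -194.5] [91.  45.4] 66.71 z 0.0308
upst side 241 [440.2  57.8] [112.2   9.6] 45.05 z 0.0329
nut side 178 [414.3 161. ] [72.7 41.6] 1.66 z 0.0178
board+sh side 6112 [ 624.5 -150.9] [222.6 190.1] 49.32 z 0.033
shingle side 2762 [ 661.3 -181.2] [220.1  91.7] 48.87 z 0.0451
```

View pics/topcrop.png

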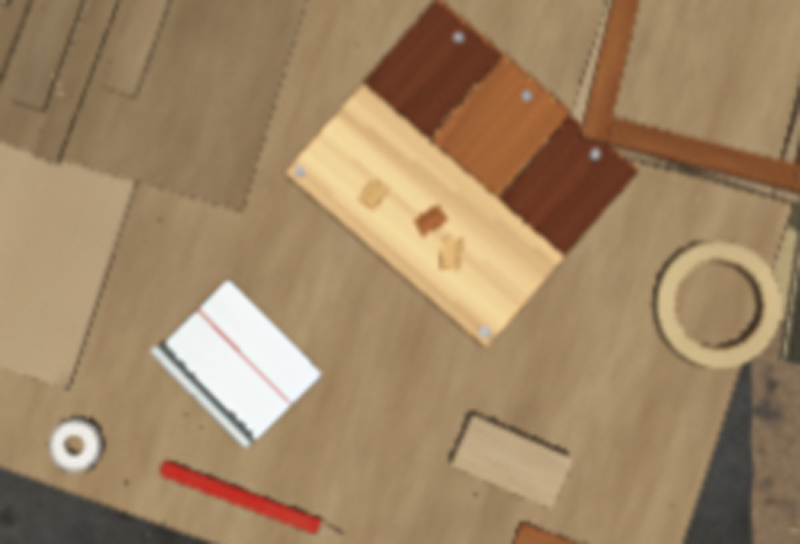

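The crop shows the board edge-on at about -41°, with the flange pointing up-right (red line toward the board). The right side of the board is clear for dropping chips, and the tape is well off.

```bash
cat > to.py <<'E'
import sys
from h import *
x,y,z,yaw=map(float,sys.argv[1:5])
s=robot.sense(); M=rot(s['tool_rot']); a=np.radians(yaw)
G=np.array([[np.cos(a),np.sin(a),0],[np.sin(a),-np.cos(a),0],[0,0,-1]])
t=np.array([x,y,z])-s['tcp_pos']; rv=R.from_matrix(M.T@G).as_rotvec()
print('t',s['clock'],'tcp',s['tcp_pos'].round(4),'yaw',np.degrees(np.arctan2(M[1,0],M[0,0])).round(2),'F',s['contact_force'].round(1),'w',round(s['grip_width'],4),'g',round(s['gripper_force'],1))
print('now-frame',(M.T@t).round(4),'rv',rv.round(4),'goal-frame(after turn)',(G.T@t).round(4),'j',s['joint_pos'].round(2))
E
python3 nudge.py '{"ticks":[[0,0,0,0,0,0.15,0.088],[0,0,0,0,0,0.15,0.088],[0,0,0,0,0,0.15,0.088],[0,0,0,0,0,0.15,0.088],[0,0,0,0,0,0.15,0.088]]}'
python3 to.py 0.45 0 0.2 -113.35
python3 - <<'E'
from h import *
P=np.load('top0.npz')['P']
for u,v in((272,190),(280,196),(285,180),(283,190)):print(P[v,u].round(4))
E
```

```text
clock: 0.6
tcp_pos: [0.275, 0.6161, 0.226]
tool_rot: [2.613, -1.742, 0.0]
contact_force: [0.2, 1.1, 0.8]
grip_width: 0.0878
gripper_force: 0.0
t 0.6 tcp [0.275  0.6161 0.226 ] yaw -67.38 F [0.2 1.1 0.8] w 0.0878 g 0.0
now-frame [0.636  0.0754 0.0265] rv [ 3.000e-04 -9.000e-04  8.023e-01] goal-frame(after turn) [ 0.4963 -0.4049  0.026 ] j [ 1.44  0.36  0.01 -0.   -1.22 -1.04]
[0.6092 0.0379 0.0178]
[ 0.5953  0.0179 -0.0013]
[0.6383 0.005  0.0008]
[ 0.6115  0.0101 -0.0015]
```

```bash
python3 nudge.py '{"ticks":[[0,0,0,0,0,0.15,0.088],[0,0,0,0,0,0.15,0.088],[0,0,0,0,0,0.15,0.088],[0,0,0,0,0,0.15,0.088],[0,0,0,0,0,0.15,0.088],[0,0,0,0,0,0.05,0.088]]}' >/dev/null
python3 nudge.py '{"ticks":[[0.038,-0.031,0,0,0,0,0.088],[0.038,-0.031,0,0,0,0,0.088],[0.038,-0.031,0,0,0,0,0.088],[0.038,-0.031,0,0,0,0,0.088],[0.038,-0.031,0,0,0,0,0.088],[0.038,-0.031,0,0,0,0,0.088],[0.038,-0.031,0,0,0,0,0.088],[0.038,-0.031,0,0,0,0,0.088],[0.038,-0.031,0,0,0,0,0.088],[0.038,-0.031,0,0,0,0,0.088]]}' >/dev/null
python3 nudge.py '{"ticks":[[0.038,-0.031,0,0,0,0,0.088],[0.038,-0.031,0,0,0,0,0.088],[0.038,-0.031,0,0,0,0,0.088]]}'
python3 to.py 0.3903 -0.1938 0.1 -113.35
```

```text
clock: 2.5
tcp_pos: [0.4545, 0.0026, 0.2267]
tool_rot: [-1.737, 2.617, 0.0]
contact_force: [1.8, 0.7, -0.1]
grip_width: 0.0876
gripper_force: 0.0
t 2.5 tcp [0.4545 0.0026 0.2267] yaw -112.84 F [ 1.8  0.7 -0.1] w 0.0876 g 0.0
now-frame [ 0.206  -0.017   0.1266] rv [-0.0003  0.0005  0.0089] goal-frame(after turn) [ 0.2058 -0.0189  0.1267] j [ 0.44 -0.01 -0.45 -0.   -1.13 -0.84]
```

```bash
python3 nudge.py '{"ticks":[[0.041,-0.004,0.021,0,0,0.009,0.088],[0.041,-0.004,0.021,0,0,0,0.088],[0.041,-0.004,0.021,0,0,0,0.088],[0.041,-0.004,0.021,0,0,0,0.088],[0.041,-0.003,0.021,0,0,0,0.088],[0,0,0.021,0,0,0,0.088],[0,0,0,0,0,0,0.088],[0,0,0,0,0,0,0.088]]}'
python3 to.py 0.3903 -0.1938 0.012 -113.35
```

```text
clock: 3.3
tcp_pos: [0.391, -0.1912, 0.1008]
tool_rot: [1.725, -2.625, -0.001]
contact_force: [0.5, 0.1, 1.1]
grip_width: 0.0879
gripper_force: 0.0
t 3.3 tcp [ 0.391  -0.1912  0.1008] yaw -113.38 F [0.5 0.1 1.1] w 0.0879 g 0.0
now-frame [ 0.0026 -0.0004  0.0888] rv [ 0.0008 -0.0006 -0.0005] goal-frame(after turn) [ 0.0027 -0.0004  0.0888] j [ 0.    0.09 -0.67  0.   -0.81 -0.41]
```

```bash
python3 nudge.py '{"ticks":[[0.0025,0,0.03,0,0,0,0.088],[0,0,0.03,0,0,0,0.088],[0,0,0.02,0,0,0,0.088],[0,0,0.009,0,0,0,0.088],[0,0,0,0,0,0,0.088],[0,0,0,0,0,0,0.02],[0,0,0,0,0,0,0.02],[0,0,0,0,0,0,0.02],[0,0,0,0,0,0,0.02],[0,0,0,0,0,0,0.02]]}'
python3 nudge.py '{"ticks":[[0,0,0,0,0,0,0.02],[0,0,0,0,0,0,0.02],[0,0,0,0,0,0,0.02]]}'
python3 to.py 0.3903 -0.1938 0.1 -113.35
```

```text
clock: 4.3
tcp_pos: [0.3902, -0.1936, 0.0119]
tool_rot: [-1.725, 2.625, -0.001]
contact_force: [-0.3, -0.2, 0.1]
grip_width: 0.0534
gripper_force: 0.0
clock: 4.6
tcp_pos: [0.3901, -0.1936, 0.0117]
tool_rot: [-1.725, 2.625, -0.0]
contact_force: [-1.7, 0.2, 4.9]
grip_width: 0.0447
gripper_force: 30.0
t 4.6 tcp [ 0.3901 -0.1936  0.0117] yaw -113.38 F [-1.7  0.2  4.9] w 0.0447 g 30.0
now-frame [ 0.0001 -0.0003 -0.0883] rv [-0.0001 -0.     -0.0005] goal-frame(after turn) [ 0.0001 -0.0003 -0.0883] j [-0.    0.24 -0.77  0.   -0.56 -0.4 ]
```

```bash
python3 nudge.py '{"ticks":[[0,0,-0.04,0,0,0,0.02],[0,0,-0.04,0,0,0,0.02],[0,0,-0.04,0,0,-0.069,0.02],[0,0,0,0,0,-0.15,0.02],[0,0,0,0,0,-0.15,0.02],[0,0,0,0,0,-0.15,0.02],[0,0,0,0,0,-0.15,0.02],[0,0,0,0,0,-0.15,0.02],[0,0,0,0,0,-0.15,0.02],[0,0,0,0,0,-0.15,0.02]]}'
python3 nudge.py '{"ticks":[[0,0,0,0,0,-0.15,0.02]]}'
python3 to.py 0.6419 -0.0512 0.13 -40.7
python3 - <<'E'
from h import *
ang=np.radians(-40.7);ex=np.array([np.cos(ang),np.sin(ang)]);ey=np.array([-ex[1],ex[0]]);m=np.array([.626,-.151])
for nm in('top','side'):
    P=np.load(nm+'0.npz')['P'];Q=P[np.isfinite(P[...,2])]
    X=(Q[:,:2]-m)@ex;Y=(Q[:,:2]-m)@ey
    for lo in(-90,-50,-10,30,70):
        k=(Y>lo/1e3)&(Y<lo/1e3+.02)
        sh=k&(Q[:,2]>.041)&(Q[:,2]<.055)&(X>-.03)&(X<.06); bd=k&(Q[:,2]>.024)&(Q[:,2]<.035)&(X>-.12)&(X<-.05)
        print(nm,lo+10,'shingle edge x mm',(np.percentile(X[sh],1)*1e3).round(1),'board near',(np.percentile(X[bd],1)*1e3).round(1))
    b=(X>-.09)&(X<-.01)&(Q[:,2]>.024)&(abs(Y)<.14)
    print('y ext',np.percentile(Y[b],[.3,99.7]).round(4))
    for c in((-.0586,.042),(-.045,-.0055),(-.057,-.04)):
        k=(np.hypot(X-c[0],Y-c[1])<.022)&(Q[:,2]>.0345)&(Q[:,2]<.06);print('chip',X[k].min().round(3),X[k].max().round(3),Y[k].min().round(3),Y[k].max().round(3))
E
```

```text
clock: 5.6
tcp_pos: [0.3896, -0.1934, 0.1312]
tool_rot: [2.86, -1.301, -0.001]
contact_force: [0.5, 0.4, -0.9]
grip_width: 0.0447
gripper_force: 30.0
clock: 5.7
tcp_pos: [0.3896, -0.1934, 0.1312]
tool_rot: [2.949, -1.083, -0.001]
contact_force: [-0.4, 0.1, -1.2]
grip_width: 0.045
gripper_force: 30.0
t 5.7 tcp [ 0.3896 -0.1934  0.1312] yaw -40.33 F [-0.4  0.1 -1.2] w 0.045 g 30.0
now-frame [ 0.1003 -0.2717  0.0011] rv [0.0003 0.0007 0.0065] goal-frame(after turn) [ 0.0985 -0.2724  0.0012] j [-0.    0.05 -0.63 -0.   -0.89  0.87]
top -80 shingle edge x mm 3.6 board near -93.2
top -40 shingle edge x mm 3.3 board near -94.0
top 0 shingle edge x mm 3.5 board near -94.2
top 40 shingle edge x mm 3.0 board near -94.2
top 80 shingle edge x mm 2.7 board near -94.5
y ext [-0.1075  0.1105]
chip -0.073 -0.041 0.033 0.057
chip -0.063 -0.025 -0.026 0.004
chip -0.074 -0.041 -0.054 -0.024
side -80 shingle edge x mm 2.7 board near -94.6
side -40 shingle edge x mm 3.0 board near -94.5
side 0 shingle edge x mm 2.7 board near -94.9
side 40 shingle edge x mm 2.6 board near -94.6
side 80 shingle edge x mm 2.0 board near -95.0
y ext [-0.1107  0.1084]
chip -0.072 -0.05 0.033 0.053
chip -0.06 -0.034 -0.026 0.005
chip -0.07 -0.042 -0.052 -0.023
```

```bash
python3 nudge.py '{"ticks":[[0.017,-0.0467,0,0,0,0.003,0.02],[0.017,-0.0467,0,0,0,0,0.02],[0.017,-0.0467,0,0,0,0,0.02],[0.017,-0.0467,0,0,0,0,0.02],[0.017,-0.0467,0,0,0,0,0.02],[0.0175,-0.0467,0,0,0,0,0.02],[0,0,0,0,0,0,0.02],[0,0,0.025,0,0,0,0.02],[0,0,0.025,0,0,0,0.02],[0,0,0,0,0,0,0.02]]}'
python3 to.py 0.6505 -0.0483 0.0445 -40.5
python3 - <<'E'
from h import *
p,d,P=cloud('side');save(cv2.resize(p[120:300,170:450],None,fx=2.7,fy=2.7),'s1.png')
E
```

```text
clock: 6.7
tcp_pos: [0.6475, -0.0487, 0.0772]
tool_rot: [2.941, -1.096, -0.011]
contact_force: [0.2, -0.8, -2.3]
grip_width: 0.0447
gripper_force: 30.0
t 6.7 tcp [ 0.6475 -0.0487  0.0772] yaw -40.89 F [ 0.2 -0.8 -2.3] w 0.0447 g 30.0
now-frame [ 0.0022 -0.0025  0.0327] rv [ 0.0055  0.0055 -0.0068] goal-frame(after turn) [ 0.002  -0.0023  0.0327] j [ 0.22  0.44 -0.22 -0.   -0.91  0.63]
```

View pics/s1.png

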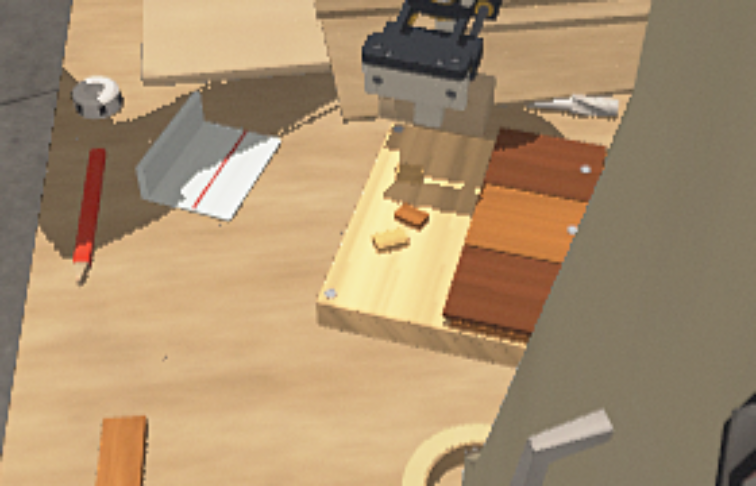

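The picture shows the block over the board's left end at about (440,110), with the three chips ahead of it. The bench on the right side is clear.

```bash
python3 nudge.py '{"ticks":[[0.002,-0.002,0.015,0.005,0.005,-0.006,0.02],[0,0,0.012,0,0,0,0.02],[0,0,0.0045,0,0,0,0.02],[0,0,0,0,0,0,0.02],[0,0,0,0,0,0,0.02]]}'
python3 to.py 0.6505 -0.0483 0.0435 -40.5
```

```text
clock: 7.25
tcp_pos: [0.654, -0.0483, 0.0507]
tool_rot: [-2.945, 1.086, -0.011]
contact_force: [-0.5, 0.3, -0.6]
grip_width: 0.0448
gripper_force: 30.0
t 7.25 tcp [ 0.654  -0.0483  0.0507] yaw -40.5 F [-0.5  0.3 -0.6] w 0.0448 g 30.0
now-frame [-0.0026  0.0023  0.0072] rv [-0.0053 -0.0055  0.0001] goal-frame(after turn) [-0.0026  0.0023  0.0072] j [ 0.22  0.47 -0.24  0.   -0.84  0.64]
```

```bash
python3 nudge.py '{"ticks":[[-0.0026,0.002,0.004,-0.005,-0.005,0,0.02],[0,0,0,0,0,0,0.02],[0,0,0,0,0,0,0.02]]}'
python3 to.py 0.6505 -0.0483 0.0435 -40.5
```

```text
clock: 7.55
tcp_pos: [0.6504, -0.048, 0.0462]
tool_rot: [2.947, -1.087, 0.0]
contact_force: [0.4, -0.6, -0.8]
grip_width: 0.0451
gripper_force: 30.0
t 7.55 tcp [ 0.6504 -0.048   0.0462] yaw -40.5 F [ 0.4 -0.6 -0.8] w 0.0451 g 30.0
now-frame [0.0002 0.0001 0.0027] rv [ 0.     -0.0001  0.0001] goal-frame(after turn) [0.0002 0.0001 0.0027] j [ 0.22  0.48 -0.25  0.   -0.84  0.64]
```

```bash
python3 nudge.py '{"ticks":[[0,0,0.002,0,0,0,0.02],[0,0.02,0,0,0,0,0.02],[0,0.02,0,0,0,0,0.02],[0,0.02,0,0,0,0,0.02],[0,0.02,0,0,0,0,0.02],[0,0,0,0,0,0,0.02]]}'
python3 to.py 0.492 -0.234 0.0435 -40.5
python3 nudge.py '{"ticks":[[0,0.02,0,0,0,0,0.02],[0,0.02,0,0,0,0,0.02],[0,0.02,0,0,0,0,0.02],[0,0.02,0,0,0,0,0.02],[0,0,0,0,0,0,0.02]]}'
python3 to.py 0.5108 -0.2112 0.0445 -40.5
python3 - <<'E'
from h import *
p,d,P=cloud('side');save(cv2.resize(p[120:300,170:450],None,fx=2.7,fy=2.7),'s2.png')
E
```

```text
clock: 8.15
tcp_pos: [0.5958, -0.1114, 0.0442]
tool_rot: [2.946, -1.091, -0.002]
contact_force: [0.3, -0.3, -0.9]
grip_width: 0.0446
gripper_force: 30.0
t 8.15 tcp [ 0.5958 -0.1114  0.0442] yaw -40.64 F [ 0.3 -0.3 -0.9] w 0.0446 g 30.0
now-frame [0.0011 0.1607 0.0008] rv [ 0.0007  0.0009 -0.0025] goal-frame(after turn) [0.0007 0.1607 0.0007] j [ 0.14  0.42 -0.36 -0.   -0.79  0.72]
clock: 8.65
tcp_pos: [0.5439, -0.1718, 0.044]
tool_rot: [2.946, -1.091, -0.002]
contact_force: [-0.4, 0.7, -0.9]
grip_width: 0.0448
gripper_force: 30.0
t 8.65 tcp [ 0.5439 -0.1718  0.044 ] yaw -40.63 F [-0.4  0.7 -0.9] w 0.0448 g 30.0
now-frame [ 0.0006  0.0514 -0.0005] rv [ 0.0007  0.0011 -0.0023] goal-frame(after turn) [ 0.0004  0.0514 -0.0005] j [ 0.04  0.37 -0.44 -0.   -0.76  0.83]
```

View pics/s2.png

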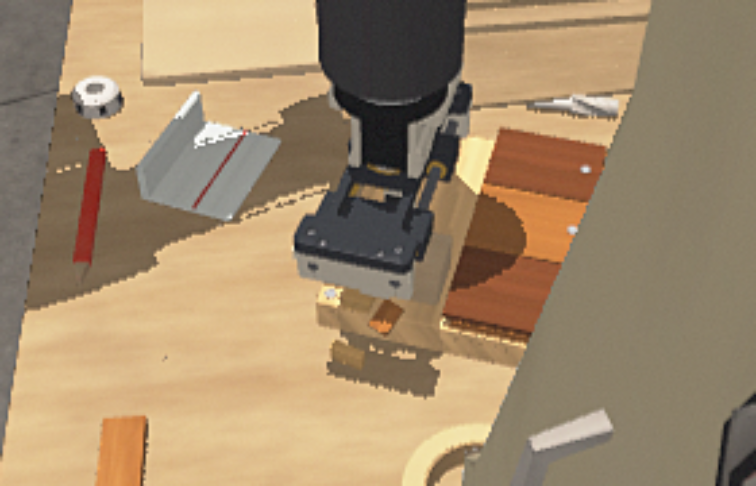

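The brown chip is at the board's right edge (385,315) and a light one is already on the bench (345,355). I'll keep sweeping.

```bash
python3 nudge.py '{"ticks":[[0,0.015,0,0,0,0,0.02],[0,0.015,0,0,0,0,0.02],[0,0.015,0,0,0,0,0.02],[0,0.013,0,0,0,0,0.02],[0,0,0,0,0,0,0.02],[0,0,0,0,0,0,0.02]]}'
python3 to.py 0.43 -0.25 0.15 -40.5
python3 - <<'E'
from h import *
p,d,P=cloud('side');save(cv2.resize(p[120:300,170:450],None,fx=2.7,fy=2.7),'s3.png')
E
```

```text
clock: 9.3
tcp_pos: [0.5087, -0.2143, 0.0442]
tool_rot: [-2.947, 1.088, -0.001]
contact_force: [0.4, -0.5, 0.2]
grip_width: 0.0447
gripper_force: 30.0
t 9.3 tcp [ 0.5087 -0.2143  0.0442] yaw -40.54 F [ 0.4 -0.5  0.2] w 0.0447 g 30.0
now-frame [-0.0366  0.0783 -0.1059] rv [-0.0002 -0.0003 -0.0007] goal-frame(after turn) [-0.0367  0.0783 -0.1058] j [-0.04  0.35 -0.48  0.   -0.74  0.91]
```

View pics/s3.png

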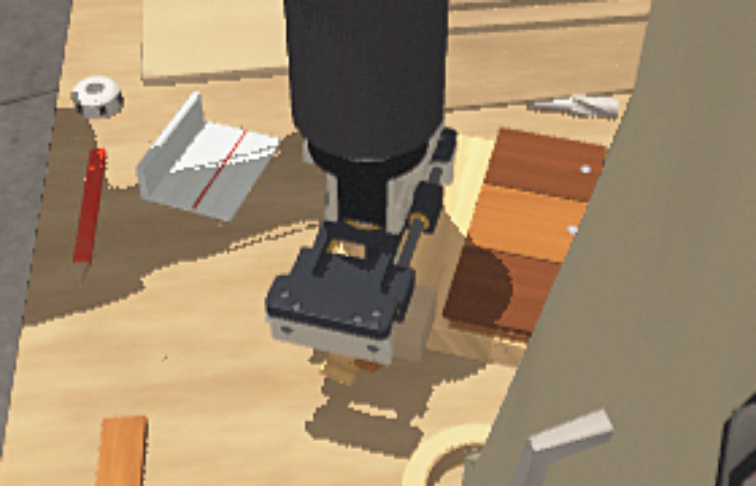

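```bash
python3 nudge.py '{"ticks":[[0,0,-0.04,0,0,0,0.02],[0,0,-0.04,0,0,0,0.02],[-0.04,0.007,0,0,0,0,0.02],[-0.04,0.007,0,0,0,0,0.02],[0,0,0,0,0,0,0.02],[0,0,0,0,0,0,0.02]]}'
python3 to.py 0.41 -0.15 0.015 -40.5
python3 - <<'E'
from h import *
p,d,P=cloud('side');q,d,T=cloud('top');np.savez('c.npz',P=P,T=T);save(np.vstack([cv2.resize(p[200:290,250:400],None,fx=4,fy=4),cv2.resize(q[180:240,300:400],(600,240))]),'s4.png')
E
```

```text
clock: 9.95
tcp_pos: [0.4391, -0.1719, 0.1248]
tool_rot: [-2.948, 1.084, -0.003]
contact_force: [0.2, -0.6, -0.9]
grip_width: 0.0448
gripper_force: 30.0
t 9.95 tcp [ 0.4391 -0.1719  0.1248] yaw -40.39 F [ 0.2 -0.6 -0.9] w 0.0448 g 30.0
now-frame [-0.0365  0.0023  0.1097] rv [-0.0011 -0.0014  0.0018] goal-frame(after turn) [-0.0364  0.0023  0.1098] j [ 0.05  0.12 -0.57  0.   -0.88  0.82]
```

View pics/s4.png

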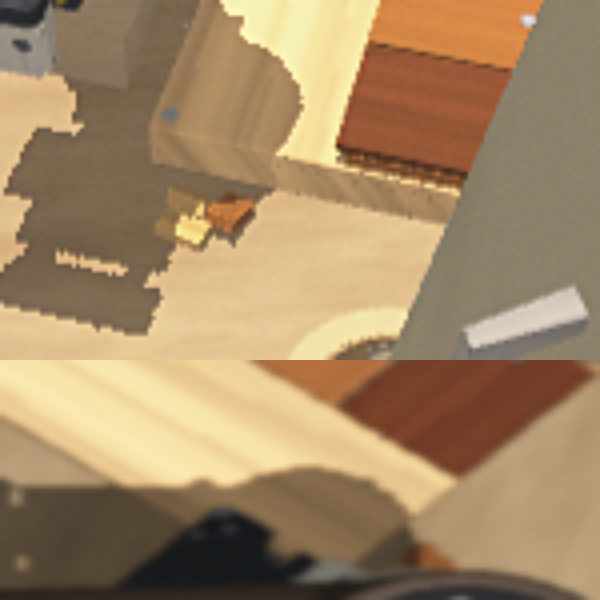

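All three chips lie beside the board's right edge: two light ones at about (188,205) and (195,230), and the brown one at (230,213). I'll check their heights for stacking.

```bash
python3 - <<'E'
from h import *
P=np.load('c.npz')['P']
for u,v in ((294,248),(297,251),(299,257),(305,253),(308,252),(312,251)): print(P[v,u].round(4))
E
python3 nudge.py '{"ticks":[[-0.018,0.001,0.04,-0.001,-0.001,0.002,0.02],[-0.018,0.001,0.04,0,0,0,0.02],[0,0,0.02,0,0,0,0.02],[0,0,0,0,0,0,0.02],[0,0,0,0,0,0,0.02]]}'
python3 to.py 0.41 -0.15 0.012 -40.5
```

```text
[ 0.4832 -0.2087  0.0155]
[ 0.4866 -0.2159  0.0124]
[ 0.4856 -0.2277  0.0074]
[ 0.4982 -0.2289  0.0149]
[ 0.5049 -0.2284  0.0138]
[ 0.5149 -0.2258  0.0087]
clock: 10.55
tcp_pos: [0.4113, -0.1509, 0.0242]
tool_rot: [2.945, -1.089, -0.003]
contact_force: [0.9, 0.4, -0.7]
grip_width: 0.045
gripper_force: 30.0
t 10.55 tcp [ 0.4113 -0.1509  0.0242] yaw -40.59 F [ 0.9  0.4 -0.7] w 0.045 g 30.0
now-frame [-0.0016  0.0002  0.0122] rv [ 0.0018  0.0011 -0.0016] goal-frame(after turn) [-0.0016  0.0002  0.0122] j [ 0.1   0.22 -0.75  0.   -0.6   0.76]
```

```bash
python3 nudge.py '{"ticks":[[0,0,0.008,0,0,0,0.02],[0,0,0.003,0,0,0,0.02],[0,0,0,0,0,0,0.02],[0,0,0,0,0,0,0.02],[0,0,0,0,0,0,0.02]]}'
python3 to.py 0.41 -0.15 0.0117 -40.5
```

```text
clock: 11.05
tcp_pos: [0.4104, -0.1507, 0.0134]
tool_rot: [2.946, -1.09, -0.001]
contact_force: [-0.5, -0.1, -1.0]
grip_width: 0.0446
gripper_force: 30.0
t 11.05 tcp [ 0.4104 -0.1507  0.0134] yaw -40.61 F [-0.5 -0.1 -1. ] w 0.0446 g 30.0
now-frame [-0.0008 -0.0002  0.0017] rv [ 0.0006  0.0005 -0.0019] goal-frame(after turn) [-0.0008 -0.0002  0.0017] j [ 0.1   0.24 -0.76  0.   -0.57  0.76]
```

```bash
python3 nudge.py '{"ticks":[[0,0,0.0012,0,0,0,0.02],[0,0,0,0,0,0,0.088],[0,0,0,0,0,0,0.088],[0,0,0,0,0,0,0.088],[0,0,0,0,0,0,0.088],[0,0,0,0,0,0,0.088],[0,0,-0.03,0,0,0,0.088],[0,0,-0.04,0,0,0,0.088],[0,0,-0.04,0,0,0.15,0.088],[0,0,0,0,0,0.15,0.088]]}'
python3 nudge.py '{"ticks":[[0,0,0,0,0,0.15,0.088],[0,0,0,0,0,0.15,0.088],[0,0,0,0,0,0.15,0.088],[0,0,0,0,0,0.15,0.088],[0,0,0,0,0,0.15,0.088],[0,0,0,0,0,0.15,0.088],[0,0,0,0,0,0.15,0.088],[0,0,0,0,0,0.15,0.088],[0,0,0,0,0,0.15,0.088],[0,0,0,0,0,0,0.088]]}' 
python3 to.py 0.441 0.058 0.08 -135.2
python3 - <<'E'
from h import *
P=cloud('top')[2];k=(np.hypot(P[...,0]-.41,P[...,1]+.15)<.06)&(P[...,2]>.022)&(P[...,2]<.045)
print('block',cv2.minAreaRect((P[k][:,:2]*1000).astype(np.float32)),np.median(P[k][:,2]))
E
```

```text
clock: 12.05
tcp_pos: [0.4137, -0.1508, 0.1269]
tool_rot: [-2.744, 1.523, -0.011]
contact_force: [0.8, 0.9, 0.3]
grip_width: 0.0873
gripper_force: 0.0
clock: 13.05
tcp_pos: [0.4102, -0.1506, 0.1218]
tool_rot: [1.195, -2.904, -0.001]
contact_force: [-0.8, 0.3, 0.2]
grip_width: 0.0878
gripper_force: 0.0
t 13.05 tcp [ 0.4102 -0.1506  0.1218] yaw -135.28 F [-0.8  0.3  0.2] w 0.0878 g 0.0
now-frame [-0.1687  0.1265  0.0418] rv [ 0.001  -0.0012 -0.0014] goal-frame(after turn) [-0.1689  0.1263  0.0418] j [ 0.1   0.07 -0.64 -0.   -0.87 -0.89]
block ((458.0428771972656, -160.8905029296875), (0.0, 0.0), 0.0) 0.02305704206234127
```

```bash
python3 nudge.py '{"ticks":[[-0.0338,0.0253,0,0,0,0,0.088],[-0.0338,0.0253,0,0,0,0,0.088],[-0.0338,0.0253,0,0,0,0,0.088],[-0.0338,0.0253,0,0,0,0,0.088],[-0.0338,0.0253,0.02,0,0,0,0.088],[0,0,0.022,0,0,0,0.088],[0,0,0,0,0,0,0.088],[0,0,0,0,0,0,0.088],[0,0,0,0,0,0,0.088]]}'
python3 to.py 0.441 0.058 0.010 -135.2
python3 - <<'E'
from h import *
P=cloud('side')[2]
for nm,c,r,z0,z1 in(('block',(.41,-.15),.07,.022,.045),('upst',(.441,.058),.08,.02,.045)):
    k=(np.hypot(P[...,0]-c[0],P[...,1]-c[1])<r)&(P[...,2]>z0)&(P[...,2]<z1)
    print(nm,k.sum(),cv2.minAreaRect((P[k][:,:2]*1000).astype(np.float32)),np.median(P[k][:,2]))
E
```

```text
clock: 14.0
tcp_pos: [0.4413, 0.0578, 0.0807]
tool_rot: [1.199, -2.903, -0.001]
contact_force: [0.4, 0.1, -0.3]
grip_width: 0.0875
gripper_force: 0.0
t 14.0 tcp [0.4413 0.0578 0.0807] yaw -135.11 F [ 0.4  0.1 -0.3] w 0.0875 g 0.0
now-frame [0.     0.0003 0.0707] rv [ 0.0005 -0.0002  0.0015] goal-frame(after turn) [0.     0.0003 0.0707] j [ 0.58  0.14 -0.67 -0.   -0.76 -1.36]
block 897 ((408.6310119628906, -150.92689514160156), (47.971107482910156, 90.79237365722656), 48.6524772644043) 0.03077385513222397
upst 243 ((440.1221923828125, 57.58167266845703), (112.83802795410156, 10.283408164978027), 46.099952697753906) 0.032539158154290315
```

```bash
python3 nudge.py '{"ticks":[[0,0,0.03,0,0,0,0.088],[0,0,0.025,0,0,0,0.088],[0,0,0.0135,0,0,0,0.088],[0,0,0,0,0,0,0.088],[0,0,0,0,0,0,0.088],[0,0,0,0,0,0,0],[0,0,0,0,0,0,0],[0,0,0,0,0,0,0],[0,0,0,0,0,0,0],[0,0,0,0,0,0,0]]}'
python3 nudge.py '{"ticks":[[0,0,0,0,0,0,0],[0,0,0,0,0,0,0],[0,0,0,0,0,0,0],[0,0,0,0,0,0,0],[0,0,0,0,0,0,0],[0,0,0,0,0,0,0]]}'
python3 to.py 0.441 0.058 0.010 -135.2
```

```text
clock: 15.05
tcp_pos: [0.4409, 0.0583, 0.0115]
tool_rot: [1.198, -2.903, -0.001]
contact_force: [-0.1, 0.7, -0.7]
grip_width: 0.0531
gripper_force: 0.0
clock: 15.65
tcp_pos: [0.4408, 0.0582, 0.0113]
tool_rot: [1.198, -2.903, -0.001]
contact_force: [0.4, -0.3, -0.2]
grip_width: 0.0074
gripper_force: 30.0
t 15.65 tcp [0.4408 0.0582 0.0113] yaw -135.15 F [ 0.4 -0.3 -0.2] w 0.0074 g 30.0
now-frame [ 0.     -0.0003  0.0013] rv [ 0.0009 -0.0011  0.0009] goal-frame(after turn) [ 0.     -0.0003  0.0013] j [ 0.58  0.26 -0.75 -0.   -0.57 -1.36]
```

```bash
python3 nudge.py '{"ticks":[[0,0,-0.03,0,0,0,0],[0,0,-0.04,0,0,0,0],[0,0,-0.03,0,0,-0.081,0],[0,0,0,0,0,0,0],[0,0,0,0,0,0,0]]}'
python3 to.py 0.5552 -0.0905 0.09 -130.5
python3 - <<'E'
from h import *
P=cloud('side')[2]
k=(np.hypot(P[...,0]-.441,P[...,1]-.058)<.12)&(P[...,2]>.085)&(P[...,2]<.15)
E
```

```text
clock: 16.15
tcp_pos: [0.441, 0.0584, 0.1117]
tool_rot: [-1.314, 2.853, 0.002]
contact_force: [0.5, 0.2, -1.3]
grip_width: 0.0078
gripper_force: 30.0
t 16.15 tcp [0.441  0.0584 0.1117] yaw -130.56 F [ 0.5  0.2 -1.3] w 0.0078 g 30.0
now-frame [ 0.0389 -0.1837  0.0215] rv [ 0.0008  0.0008 -0.0011] goal-frame(after turn) [ 0.0391 -0.1836  0.0217] j [ 0.58  0.09 -0.64 -0.   -0.84 -1.28]
```

```bash
python3 nudge.py '{"ticks":[[0.0095,-0.0415,0,0,0,0,0],[0.0095,-0.0415,0,0,0,0,0],[0.0095,-0.0415,0,0,0,0,0],[0.0095,-0.0415,0,0,0,0,0],[0.001,-0.0175,0,0,0,0,0],[0,0,0,0,0,0,0],[0,0,0.02,0,0,0,0],[0,0,0.02,0,0,0,0],[0,0,0,0,0,0,0],[0,0,0,0,0,0,0]]}'
python3 to.py 0.5552 -0.0905 0.048 -130.5
python3 - <<'E'
from h import *
ang=np.radians(-40.5);ex=np.array([np.cos(ang),np.sin(ang)]);ey=np.array([-ex[1],ex[0]]);m=np.array([.6282,-.1529])
for n in('side','top'):
    p,d,P=cloud(n)
    if n=='side': save(cv2.resize(p[140:280,250:420],None,fx=4,fy=4),'s5.png')
    X=(P[...,:2]-m)@ex;Y=(P[...,:2]-m)@ey
    g=p.astype(int); white=(g.min(-1)>110)&(g.max(-1)-g.min(-1)<25)&(X>-.09)&(X<.0)&(abs(Y)<.1)&(P[...,2]<.09)
    print(n,white.sum(),'x',np.percentile(X[white],[1,99]).round(4),'y',np.percentile(Y[white],[1,99]).round(4))
    f=np.linalg.lstsq(np.c_[X[white],Y[white],np.ones(white.sum())],P[white][:,2],rcond=None)[0];print('plane',f.round(4))
E
```

```text
clock: 17.2
tcp_pos: [0.5541, -0.0904, 0.0704]
tool_rot: [1.314, -2.849, -0.002]
contact_force: [0.3, -0.1, -1.1]
grip_width: 0.0079
gripper_force: 30.0
t 17.2 tcp [ 0.5541 -0.0904  0.0704] yaw -130.49 F [ 0.3 -0.1 -1.1] w 0.0079 g 30.0
now-frame [-0.0007 -0.0009  0.0224] rv [ 0.0025 -0.0031  0.0002] goal-frame(after turn) [-0.0006 -0.0009  0.0224] j [ 0.19  0.33 -0.43 -0.   -0.81 -0.89]
side 1138 x [-0.089 -0.017] y [-0.0551  0.0532]
plane [-0.0275  0.0007  0.0611]
top 78 x [-0.0884 -0.0143] y [-0.0971 -0.0389]
plane [-0.0486  0.8576  0.0976]
```

View pics/s5.png

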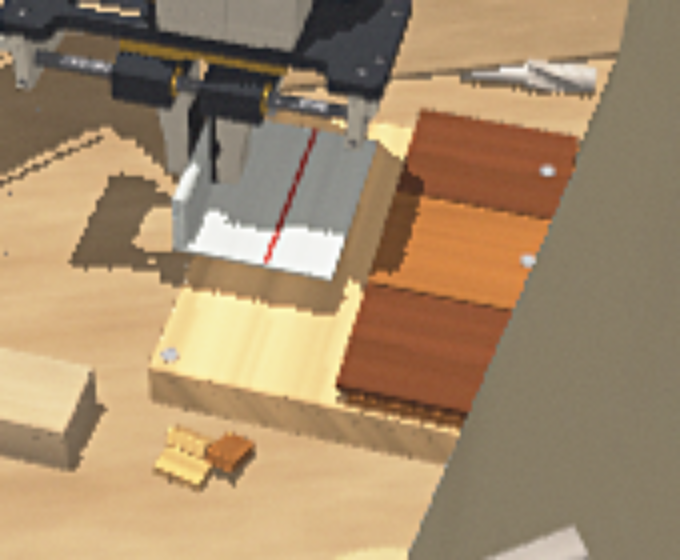

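The flashing is square and centred over the open board at (270,200), with its edge short of the shingle, and the three chips lie on the bench at (205,455). Next I lower it, then slide it in.

```bash
python3 nudge.py '{"ticks":[[0,0,0.012,0.002,-0.003,0,0],[0,0,0.009,0,0,0,0],[0,0,0.004,0,0,0,0],[0,0,0,0,0,0,0],[0,0,0,0,0,0,0],[0,0,0,0,0,0,0]]}'
python3 to.py 0.5552 -0.0905 0.0435 -130.5
python3 - <<'E'
from h import *
ang=np.radians(-40.5);ex=np.array([np.cos(ang),np.sin(ang)]);ey=np.array([-ex[1],ex[0]]);m=np.array([.6282,-.1529])
p,d,P=cloud('side')
X=(P[...,:2]-m)@ex;Y=(P[...,:2]-m)@ey
g=p.astype(int); white=(g.min(-1)>110)&(g.max(-1)-g.min(-1)<25)&(X>-.07)&(X<.0)&(abs(Y)<.08)&(P[...,2]<.06)
f=np.linalg.lstsq(np.c_[X[white],Y[white],np.ones(white.sum())],P[white][:,2],rcond=None)[0];print(white.sum(),np.percentile(X[white],99),'plane',f.round(4))
E
```

```text
clock: 17.9
tcp_pos: [0.5554, -0.0906, 0.0466]
tool_rot: [-1.314, 2.85, -0.001]
contact_force: [-0.3, -0.5, -0.1]
grip_width: 0.0079
gripper_force: 30.0
t 17.9 tcp [ 0.5554 -0.0906  0.0466] yaw -130.5 F [-0.3 -0.5 -0.1] w 0.0079 g 30.0
now-frame [0.0001 0.0002 0.0031] rv [-0.0015  0.0025 -0.    ] goal-frame(after turn) [0.0001 0.0002 0.0031] j [ 0.19  0.36 -0.46 -0.   -0.75 -0.89]
828 -0.015510491825051655 plane [-0.0027  0.0018  0.0383]
```

```bash
python3 nudge.py '{"ticks":[[0,0,0.0028,-0.001,0.002,0,0],[0,0,0,0,0,0,0],[0,0,0,0,0,0,0],[0,-0.008,0,0,0,0,0],[0,-0.008,0,0,0,0,0],[0,-0.008,0,0,0,0,0],[0,0,0,0,0,0,0]]}'
python3 to.py 0.5932 -0.1230 0.0435 -130.5
```

```text
clock: 18.65
tcp_pos: [0.5744, -0.107, 0.0432]
tool_rot: [-1.314, 2.853, -0.001]
contact_force: [0.1, 0.9, -1.4]
grip_width: 0.0079
gripper_force: 30.0
t 18.65 tcp [ 0.5744 -0.107   0.0432] yaw -130.55 F [ 0.1  0.9 -1.4] w 0.0079 g 30.0
now-frame [-0.0001 -0.0247 -0.0003] rv [-0.0005  0.0001 -0.0009] goal-frame(after turn) [-0.0001 -0.0247 -0.0003] j [ 0.15  0.39 -0.41  0.   -0.77 -0.86]
```

No resistance, so I'll continue.

```bash
python3 nudge.py '{"ticks":[[0,-0.008,0,0,0,0,0],[0,-0.008,0,0,0,0,0],[0,-0.0085,0,0,0,0,0],[0,0,0,0,0,0,0],[0,0,0.001,0,0,0,0],[0,0,0,0,0,0,0],[0,0,0,0,0,0,0]]}'
python3 to.py 0.5932 -0.1230 0.0415 -130.5
python3 - <<'E'
from h import *
ang=np.radians(-40.5);ex=np.array([np.cos(ang),np.sin(ang)]);ey=np.array([-ex[1],ex[0]]);m=np.array([.6282,-.1529])
for n in('side','top'):
    p,d,P=cloud(n)
    if n=='side': save(cv2.resize(p[140:280,250:420],None,fx=4,fy=4),'s6.png')
    X=(P[...,:2]-m)@ex;Y=(P[...,:2]-m)@ey;g=p.astype(int)
    r=(g[...,0]-g[...,1]>60)&(abs(g[...,1]-g[...,2])<25)&(abs(X)<.03)&(abs(Y)<.06)
    print(n,r.sum(),np.median(X[r]),np.percentile(Y[r],[2,98]))
    s=(X>.01)&(X<.06)&(abs(Y)<.09)&(P[...,2]>.03); print('shingle plane',np.polyfit(X[s],P[s][:,2],1).round(4))
E
```

```text
clock: 19.35
tcp_pos: [0.5916, -0.1219, 0.0423]
tool_rot: [1.315, -2.853, -0.0]
contact_force: [-0.8, 0.5, -0.4]
grip_width: 0.0079
gripper_force: 30.0
t 19.35 tcp [ 0.5916 -0.1219  0.0423] yaw -130.5 F [-0.8  0.5 -0.4] w 0.0079 g 30.0
now-frame [-0.0002 -0.0019  0.0008] rv [ 0.0002 -0.0002  0.    ] goal-frame(after turn) [-0.0002 -0.0019  0.0008] j [ 0.12  0.42 -0.37 -0.   -0.79 -0.83]
side 6 -0.003272269171503873 [-0.04618969  0.04170448]
shingle plane [-0.7021  0.1038]
  return _methods._mean(a, axis=axis, dtype=dtype,
  ret = ret.dtype.type(ret / rcount)
Traceback (most recent call last):
IndexError: index -1 is out of bounds for axis 0 with size 0
```

View pics/s6.png

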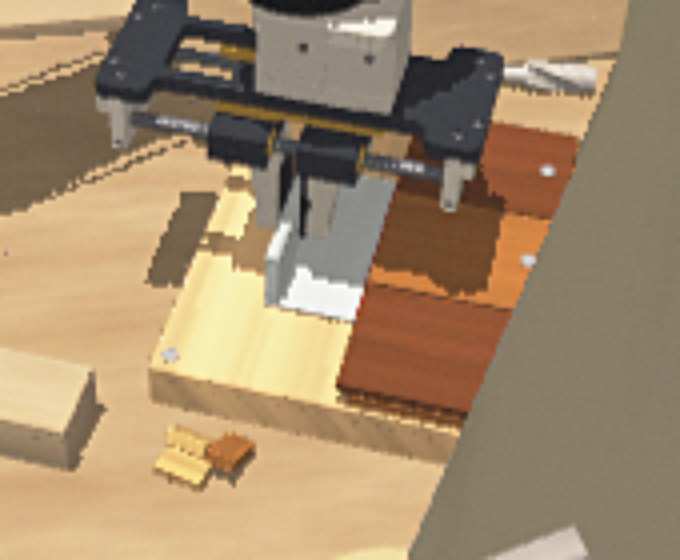

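The flange is under the shingle, with the red line right at its edge (365,280) and the shingle lying flat. Now press down.

```bash
python3 nudge.py '{"ticks":[[0,-0.001,0.001,0,0,0,0],[0,0,0,0,0,0,0],[0,0,0,0,0,0,0],[0,0,0,0,0,0,0]]}'
python3 nudge.py '{"ticks":[[0,0,0.001,0,0,0,0],[0,0,0,0,0,0,0],[0,0,0,0,0,0,0],[0,0,0,0,0,0,0]]}'
python3 to.py 0.5932 -0.1230 0.0415 -130.5
```

```text
clock: 19.85
tcp_pos: [0.5927, -0.1227, 0.0414]
tool_rot: [-1.315, 2.853, -0.0]
contact_force: [0.7, -0.7, -0.2]
grip_width: 0.0081
gripper_force: 30.0
clock: 20.25
tcp_pos: [0.5928, -0.1227, 0.0413]
tool_rot: [-1.315, 2.853, -0.001]
contact_force: [-3.1, 2.3, 7.4]
grip_width: 0.0079
gripper_force: 30.0
t 20.25 tcp [ 0.5928 -0.1227  0.0413] yaw -130.49 F [-3.1  2.3  7.4] w 0.0079 g 30.0
now-frame [-0.0001 -0.0005 -0.0002] rv [-0.0005  0.0002  0.0002] goal-frame(after turn) [-0.0001 -0.0005 -0.0002] j [ 0.12  0.42 -0.36  0.   -0.78 -0.83]
```

```bash
python3 nudge.py '{"ticks":[[0,0,0.0008,0,0,0,0],[0,0,0,0,0,0,0],[0,0,0,0,0,0,0],[0,0,0,0,0,0,0],[0,0,0,0,0,0,0],[0,0,0,0,0,0,0]]}'
python3 - <<'E'
from h import *
ang=np.radians(-40.5);ex=np.array([np.cos(ang),np.sin(ang)]);ey=np.array([-ex[1],ex[0]]);m=np.array([.6282,-.1529])
p,d,P=cloud('side');save(cv2.resize(p[180:240,280:400],None,fx=6,fy=6,interpolation=cv2.INTER_CUBIC),'s7.png')
X=(P[...,:2]-m)@ex;Y=(P[...,:2]-m)@ey;Z=P[...,2];g=p.astype(int)
w=(g.min(-1)>110)&(g.max(-1)-g.min(-1)<25)&(X>-.035)&(X<-.004)&(abs(Y)<.055)&(Z<.05)
print(w.sum(),np.linalg.lstsq(np.c_[X[w],Y[w],np.ones(w.sum())],Z[w],rcond=None)[0].round(4))
s=(X>.005)&(X<.05)&(Y<-.05)&(Y>-.1)&(Z>.03)&(Z<.07);print('shingle z',np.polyfit(X[s],Z[s],1).round(4))
o=np.load('side0.npz')['P'];X=(o[...,:2]-m)@ex;Y=(o[...,:2]-m)@ey;Z=o[...,2];s=(X>.005)&(X<.05)&(Y<-.05)&(Y>-.1)&(Z>.03)&(Z<.07);print('before',np.polyfit(X[s],Z[s],1).round(4))
E
python3 to.py 0.5932 -0.1230 0.0415 -130.5
```

```text
clock: 20.85
tcp_pos: [0.5928, -0.1227, 0.0413]
tool_rot: [-1.316, 2.852, -0.001]
contact_force: [-5.0, 2.6, 13.0]
grip_width: 0.0078
gripper_force: 30.0
474 [-0.0448  0.0021  0.0326]
shingle z [-0.0045  0.0452]
before [0.0077 0.0449]
t 20.9 tcp [ 0.5928 -0.1227  0.0413] yaw -130.48 F [-5.3  1.4 14.7] w 0.0075 g 30.0
now-frame [-0.0001 -0.0005 -0.0002] rv [-0.0007  0.0002  0.0004] goal-frame(after turn) [-0.0001 -0.0005 -0.0002] j [ 0.12  0.42 -0.36  0.   -0.78 -0.83]
```

View pics/s7.png

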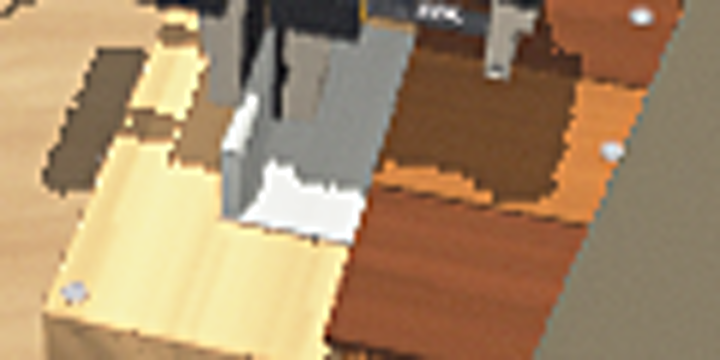

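The shingle is flat, the red line is at its edge (370,190), and the flashing lies on the board under about 14 N of press. Handing in.

```bash
python3 -c "
from cell import robot
print(robot.finish_job())"
```

```text
the job is handed in; nothing more can be done
None
```

I've handed the job in (no verdict came back): the three chips are on the bench, the block is set down clear of the board, and the flashing is still gripped, tucked about 34 mm under the shingle and pressed down with about 14 N.

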